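# Clamp a bracket for deburring with the ball knob

## Task

Take the aluminium bracket by its upright tab from the tray and set it flat on the bed of the blue clamping fixture, between its two jaws and about midway along them. Then turn the polished ball knob clockwise until the sliding jaw holds the bracket snugly and squarely against the fixed jaw, without overtightening; drive the jaw only with the knob, let go, and leave everything else on the bench where it is.

Things in the scene. Friction and masses are not known exactly. Their poses are not given: they have to be found in the camera images.
- bracket: Aluminium bracket, about 0.2 kg: flat foot 90 mm (its x) by 50 mm (its y) by 12 mm thick, with one upright tab on its middle, 10 mm thick (along x) and 36 mm wide (along y), its top 54 mm above the underside. Starts flat at either end of a tray (floor 4 mm thick, walls 18 mm high). Origin: centre of the underside, z up. The same after half a turn.
- plates: Low stack of flat stamped plates (12 mm high) that shares the tray with the bracket; a bystander. Origin: centre of its underside.
- jig: Clamping fixture fixed to the bench: dark steel base 104 mm (its x) by 212 mm (its y), 12 mm thick, its top the bed; origin at bench level, z up. Blue gear housing (70 mm square, top 47 mm above the bench) at its -y end under the ball knob, fixed jaw at its +y end, sliding jaw between. Jaws are 60 mm long along the fixture's x, centred at x = 0, and rise 14 mm above the bed.
- fixed_jaw: Fixed jaw. Origin: middle of its clamping face, on the bed, 40 mm from the fixture's origin along the fixture's +y; the face looks to -y. To be snug each jaw must press the bracket with more than 8 N; above 45 N it is overtightened. 0.1 N m on the knob beyond what turns it freely is 10 N at the jaw.
- jaw: Sliding jaw. A rack under the knob moves it 10 mm per rad; its face is 85 to 77 mm from the fixed jaw at the start, i.e. at y = -45 to -37 mm in the fixture's frame, and at -10 mm when it has just closed on the 50 mm wide bracket. It sits on springs: pressed, it yields up to 10 mm, at 5 N per mm. Friction in the knob holds up to some 20 N. Origin: middle of its clamping face, at the bed.
- knob_center (a point): Centre of the knob's ball: 44 mm across, polished, on a thin upright stem, 82 mm above the bench, 35 mm above the housing, at x = 0, y = -105 mm in the fixture's frame; red dot on top. Clockwise (from above) closes, 3 to 4 rad in all, so by several grasps; about 0.2 N m when free, more as the jaw clamps. Slippery (friction 0.12): gripped weakly (under 30 N) or off its widest part it slips.
- plate_pile: Tall pile of stamped plates (30 mm) beyond the fixture; a bystander. Origin: centre of its underside.
- pen_cup: White plastic cup, 90 mm high; a bystander. Origin: centre of its underside.
- oil_bottle: Yellow bottle with a red cap, 120 mm high; a bystander. Origin: centre of its underside.
- deburr_tool: Hand tool with an orange handle lying on the bench; a bystander. Origin: underside of the tool.
- gauge: Steel calliper lying on the bench; a bystander. Origin: its underside.
Not all that is in view belongs to the job. What is shaped like the bracket but purple is not meant. Leave any turquoise look-alike of the jig alone.

How it is judged:
On the way, in this order (a step that is already met when the one before it is completed fails the run):
1. the bracket stands flat on the bed between the jaws, let go and not yet clamped (z of bracket in the frame of jig between 0.009 and 0.0155 m and x of bracket in the frame of jig between -0.02 and 0.02 m and y of bracket in the frame of jig between -0.022 and 0.019 m and angle between bracket's own z axis and vertical below 0.06 rad and contact force between the fingers and bracket below 0.2 N and contact force between jaw and bracket below 3 N), for 0.2 s.
2. the jaw has been closed with the knob and holds the bracket against the fixed jaw (z of bracket in the frame of jig between 0.009 and 0.0155 m and x of bracket in the frame of jig between -0.02 and 0.02 m and y of bracket in the frame of jig between 0.01 and 0.019 m and angle between bracket's own z axis and vertical below 0.06 rad and angle between the y axis of bracket and the y axis of jig, either way round below 0.06 rad and contact force between each of jaw, fixed_jaw and bracket above 8 N), for 0.2 s.
At the end, for the whole second after the job is handed in: Bracket at rest flat on the bed (3.5 mm, 0.06 rad), within 20 mm of the jaws' middle lengthwise, square to them within 0.06 rad, its centre 25 mm from the fixed jaw's face (within about 5 mm), each jaw pressing it with more than 8 N, and the sliding jaw at rest (all of step 2 and linear speed of bracket below 0.01 m/s and linear speed of jaw below 0.003 m/s); the robot touches nothing.
It fails at once if the bracket is overtightened (more than 45 N at the sliding jaw) (contact force between jaw and bracket above 45 N).
It fails at once if the sliding jaw is pushed directly by the robot (more than 10 N) instead of by the knob (contact force between any of the fingers, the arm and jaw above 10 N).
It fails at once if another thing on the bench is moved more than 25 mm (distance of any of plates, plate_pile, pen_cup, oil_bottle, deburr_tool, gauge from where it was at the start of the episode above 0.025 m).
It also fails if it takes over 72 s, if anything falls off the work surface, if the arm or the gripper's body presses on something with over 40 N, if the wrist force passes 120 N, or if a joint passes its speed limit or range.

## Robot

A 7-joint arm with a two-finger parallel gripper is mounted at the origin on the work surface. World frame = base frame: x ahead of the robot, y to its left, z up, the work surface at z = 0. Lengths are in m, angles in rad, forces in N, time in s.
With the tool pointing down it reaches from about 0.425 to 1.025 m from the base axis. Payload 3.6 kg.
Tool frame: the origin (TCP) lies on the centre line of the jaws, within the pads' length; the fingertips stand 8 mm ahead of it and the grasp point (between the pads) lies 11 mm behind it (env.tip_extent is the distance from the TCP to the fingertips, in m); z points along the fingers, x is the direction in which the jaws open and shut, and the axes are right-handed (so a half turn about z gives the same grasp; the last joint's range is limited). The gripper opens to 85 mm and grips with 20 to 120 N. Pads are 22 mm wide; open, the fingers measure 114 mm over their backs; the gripper's body (76 mm by 85 mm) begins 54 mm behind the grasp point. The pads swing forward as they close: fully open they stand 13 mm farther back than shut.
Start: joints at [1.052, 0.591, 0.048, 1.609, -0.033, 0.943, -0.034], TCP at [0.299, -0.661, 0.239] pointing down, gripper open.
Joint ranges: [-2.69, 2.69], [-0.47, 2.24], [-1.27, 1.36], [0.19, 2.51], [-1.53, 4.68], [0.08, 2.07], [-3.09, 3.09]. Speed limits (rad/s): [2.57, 2.57, 3.14, 3.14, 3.14, 3.14, 3.14].

## Interface

Orientations are given as a rotation vector (axis times angle).
In Python, from workcell import env, optics, order gives the robot as it stands.
- The arm moves only by the tool move_arm, never from a script. Its argument "series" is one flat list of numbers, 7 for each row, row after row: the shift along the tool's x, y, z in mm, then the turn, a rotation vector about the tool's x, y, z in degrees, then the opening in per cent of the stroke, from 0 (shut) to 100 (fully open). A call has 1 to 8 rows; each row shifts and turns the commanded pose from where the row before left it, along the tool's axes as they then stand; what a row does not reach is not made up. A row lasts 1/8 s, in which the tool goes at most 62.5 mm and 10.7 degrees, less where a joint would pass 70% of its speed; a pose out of reach is approached as far as the arm can. A call with a gripper value outside its range is refused whole. The fingers move at their own pace and stop on an object; "force" is the grip in N (left out, the last holds). Time passes only in rows, so rows that do not move let the fingers close. It gives the time, the measured TCP pose, the force and the opening at its end, in the units of the state.
- env.observe(): the state, without advancing time (a new reading comes with each control period).
- optics.grab_frame(name): name is "scene" or "side" or "wrist"; returns a dict with "pixels" (400x640x3 uint8, red, green, blue), "depth" (400x640 float32, m along the optical axis (not along the pixel's ray), 0 where there is no reading), "K" (3x3 intrinsics, pixels), "cam_to_world" (4x4, takes a point from camera to world coordinates). Camera axes: x right, y up, looking along -z (the intrinsics and any distortion apply to the point x, -y, -z); pixel columns grow to the right and rows downward; lengths in m; the calibration is good to about 2 mm. A picture is of the moment at which its call begins.
- order.close_job(): hands the job in, once; it reports no verdict.
The state is a dict: "time": time; "joints": joint angles; "dq": joint speeds; "effort": joint torques, N m; "tcp_pos": TCP position; "orientation": TCP orientation; "force": force on the tool from outside, world axes, zero at the start; "torque": the same for the moment, N m; "width": finger opening in m.
Only numpy, scipy, OpenCV 4.12 (cv2) and the standard library are available. Lean on these libraries where they do the work, as an engineer would, in place of code of your own. Each camera call takes 0.05 s, during which the arm holds its last target.

## Working session

There is one attempt and no reset: what is moved stays moved. The work goes in short steps, Python scripts to look and compute and a tool call to move; the robot and the scene stay as the last step left them, time stands still between calls to the robot, and variables do not carry over. Pictures are saved under pics/ and viewed, and the job is handed in when it is done.

Besides the shell and the picture viewer there is one more tool, called after "Call:" in YAML: its name, and indented under it one key for each argument. move_arm: Moves the arm, as the interface text tells. Its arguments: {"type":"object","properties":{"series":{"type":"array"},"force":{"type":"number"}},"required":["series"]}

```bash
mkdir -p pics; ls; python3 - <<'E'
from workcell import env, optics, order
import cv2,pickle
s=env.observe();print(s, env.tip_extent)
for n in("scene","side","wrist"):
    f=optics.grab_frame(n);pickle.dump(f,open(f'{n}0.pkl','wb'))
    cv2.imwrite(f'pics/{n}0.png',f['pixels'][:,:,::-1]);print(n,f['K'].tolist(),f['cam_to_world'].round(3).tolist(),[k for k in f])
E
```

```text
pics
{'time': 0.0, 'joints': array([ 1.05248119,  0.59214656,  0.0482974 ,  1.60984502, -0.03327955,
        0.94266579, -0.03369968]), 'dq': array([0.00117836, 0.00157227, 0.00124802, 0.00127869, 0.00010321,
       0.00049304, 0.00014687]), 'effort': array([ 3.19020392e-04, -5.48688304e+01,  1.54690873e+00, -1.98125374e+01,
        9.38508165e-03,  8.77075101e-03, -1.36053933e-05]), 'tcp_pos': array([ 0.29847941, -0.65981725,  0.23811257]), 'orientation': array([-2.63898147,  1.70248385,  0.00309938]), 'force': array([-0.55907165,  0.08569222,  0.70878621]), 'torque': array([-0.00575053,  0.03132183,  0.00530927]), 'width': 0.08590273770324973} 0.008
scene [[397.14378235321715, 0.0, 318.6266716744697], [0.0, 397.14378235321715, 196.92269584733944], [0.0, 0.0, 1.0]] [[0.347, -0.794, 0.499, 1.21], [0.938, 0.294, -0.184, -0.262], [-0.0, 0.532, 0.847, 1.184], [0.0, 0.0, 0.0, 1.0]] ['pixels', 'depth', 'K', 'cam_to_world']
side [[479.5933915375244, 0.0, 327.4468794114302], [0.0, 479.5933915375244, 196.04695048719225], [0.0, 0.0, 1.0]] [[-0.799, 0.425, -0.426, -0.069], [-0.602, -0.571, 0.558, 0.778], [-0.006, 0.702, 0.712, 1.098], [0.0, 0.0, 0.0, 1.0]] ['pixels', 'depth', 'K', 'cam_to_world']
wrist [[284.7823209368084, 0.0, 314.02916187001483], [0.0, 284.7823209368084, 201.04362710942743], [0.0, 0.0, 1.0]] [[0.412, 0.861, 0.299, 0.375], [-0.911, 0.39, 0.133, -0.625], [-0.002, -0.327, 0.945, 0.373], [0.0, 0.0, 0.0, 1.0]] ['pixels', 'depth', 'K', 'cam_to_world']
```

View pics/scene0.png

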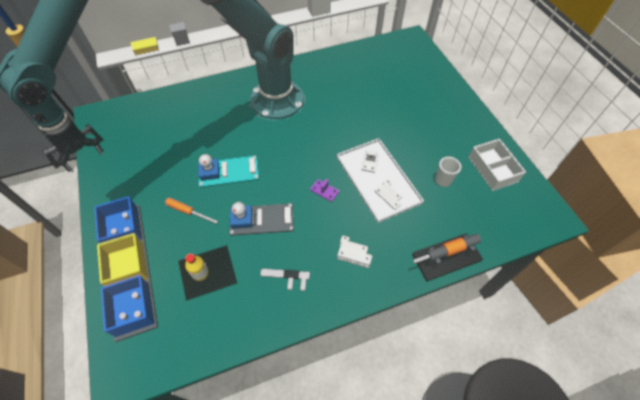

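View pics/side0.png

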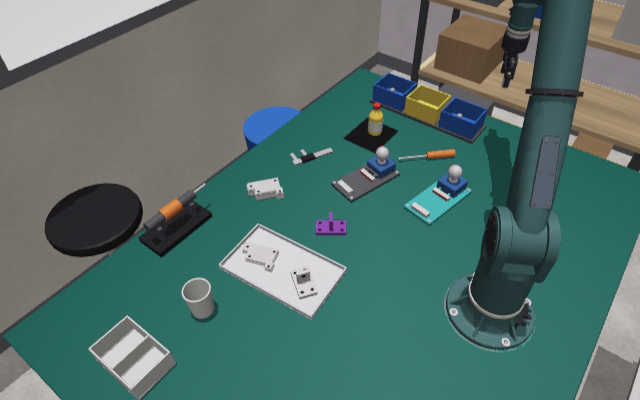

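View pics/wrist0.png

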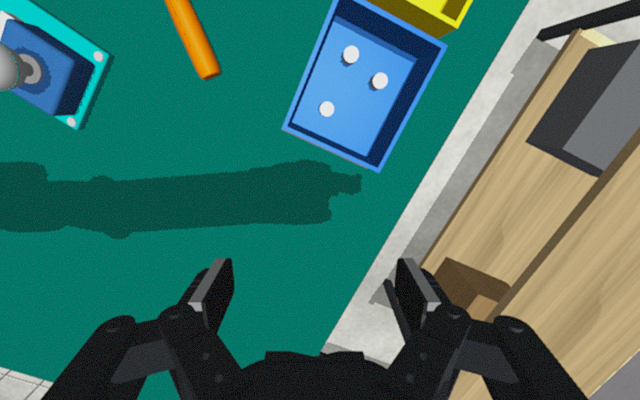

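In the side view, two things share the tray: one at (303,282), foot with an upright tab, and one at (261,254), flat and low, which must be the plates. The purple look-alike is at (331,226). The dark-based fixture is at (368,178) and the turquoise look-alike at (438,195). I'll confirm these in enlarged crops.

```bash
cat > h.py <<'E'
import numpy as np,cv2,pickle
from scipy.spatial.transform import Rotation as R
def ray(f,u,v):
    K=f['K'];T=f['cam_to_world'];d=np.array([(u-K[0,2])/K[0,0],-(v-K[1,2])/K[1,1],-1.]);return T[:3,3],T[:3,:3]@d
def onz(f,u,v,z):
    o,d=ray(f,u,v);return o+d*(z-o[2])/d[2]
def dep(f,u,v):
    o,d=ray(f,u,v);return o+d*f['depth'][int(round(v)),int(round(u))]
def proj(f,p):
    T=f['cam_to_world'];c=T[:3,:3].T@(np.asarray(p)-T[:3,3]);K=f['K'];return np.array([K[0,2]+K[0,0]*c[0]/-c[2],K[1,2]+K[1,1]*c[1]/c[2]])
def cloud(f):
    v,u=np.mgrid[:400,:640];K=f['K'];T=f['cam_to_world'];z=f['depth']
    c=np.stack([(u-K[0,2])/K[0,0]*z,-(v-K[1,2])/K[1,1]*z,-z],-1);return c@T[:3,:3].T+T[:3,3]
def crop(f,u0,v0,w,h,s,name):
    cv2.imwrite(name,cv2.resize(f['pixels'][v0:v0+h,u0:u0+w,::-1],None,fx=s,fy=s,interpolation=cv2.INTER_CUBIC))
E
python3 - <<'E'
from h import *
f=pickle.load(open('side0.pkl','rb'))
crop(f,210,220,150,100,5,'pics/trayc.png')
crop(f,320,130,160,100,5,'pics/jigc.png')
for p in [(303,268),(303,282),(261,254),(382,153),(345,186),(455,172)]: print(p,dep(f,*p).round(3))
E
```

```text
(303, 268) [0.464 0.193 0.016]
(303, 282) [0.434 0.23  0.019]
(261, 254) [0.59  0.226 0.016]
(382, 153) [ 0.507 -0.269  0.095]
(345, 186) [ 0.553 -0.131  0.027]
(455, 172) [ 0.277 -0.322  0.098]
```

View pics/trayc.png

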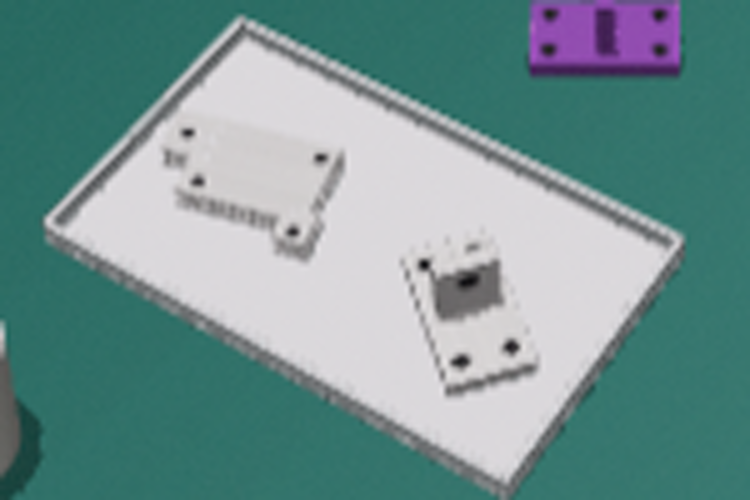

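View pics/jigc.png

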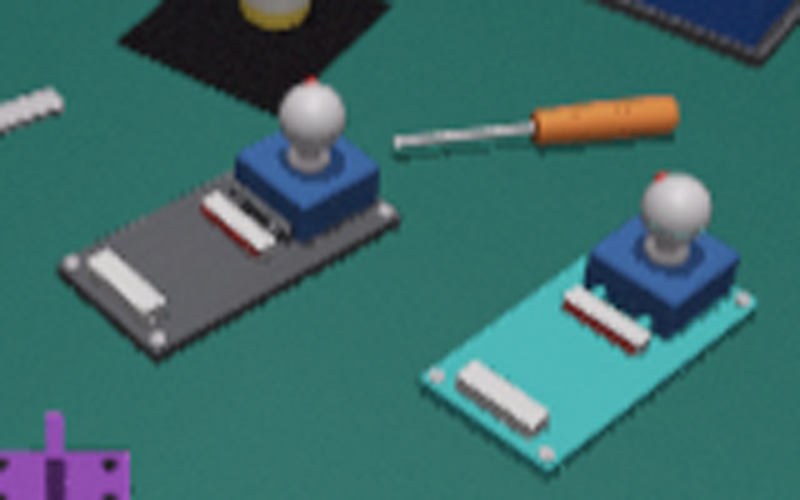

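The crops confirm it: the bracket is the silver foot with tab (crop 468,300), and the jig is the dark-base fixture on the left. Next I'll measure poses from the depth clouds.

```bash
cat > m.py <<'E'
from h import *
import sys
for n in ('side','scene'):
    f=pickle.load(open(n+'0.pkl','rb'));P=cloud(f);z=P[...,2];px=f['pixels'].astype(int)
    def near(c,r): return (np.hypot(P[...,0]-c[0],P[...,1]-c[1])<r)&(f['depth']>0)
    print('==',n)
    def rect(m,lab):
        p=P[m]; r=cv2.minAreaRect((p[:,:2]*1000).astype(np.float32)); print(lab,len(p),'z',np.median(p[:,2]).round(4),np.round(r[0],1),np.round(r[1],1),round(r[2],1))
    b=near((.445,.21),.07)
    print('bench z',np.median(z[near((.6,.02),.03)]).round(4), 'tray floor',np.median(z[near((.52,.22),.02)]).round(4))
    rect(b&(z>.011)&(z<.021),'foot'); rect(b&(z>.045),'tabtop+')
    rect(b&(z>.053)&(z<.062),'tabtop')
    print(np.percentile(z[b],[99,99.9]))
    j=near((.53,-.2),.16); dark=(px.max(-1)<110)&(px.max(-1)-px.min(-1)<25)
    rect(j&dark&(z>.006)&(z<.018),'base')
    rect(j&(z>.043)&(z<.051),'housing')
    rect(j&(z>.006)&(z<.018),'base all')
    red=(px[...,0]>130)&(px[...,1]<80)
    bright=(px.min(-1)>130)
    m=j&bright&(z>.065)&(z<.115); p=P[m]
    from scipy.optimize import least_squares
    s=least_squares(lambda c:np.linalg.norm(p-c,axis=1)-.022,np.r_[p.mean(0)[:2],.08],loss='soft_l1',f_scale=.002); print('knob',s.x.round(4),len(p),'rms',np.sqrt(np.mean(s.fun**2)))
E
python3 m.py
```

```text
== side
bench z -0.001 tray floor 0.0025
foot 378 z 0.0151 [437.  226.3] [50.3 93.4] 56.6
tabtop+ 80 z 0.0548 [436.1 226.4] [35.3 15.2] 58.3
tabtop 49 z 0.0563 [436.7 225.6] [34.6 13.4] 58.3
[0.05730841 0.06059487]
base 818 z 0.0112 [ 530.2 -215.5] [212.3 108.8] 73.4
housing 211 z 0.0464 [ 512.5 -277.2] [73.1 71.2] 75.2
base all 905 z 0.0113 [ 523.4 -198.7] [240.1 208.9] 75.9
knob [ 0.5135 -0.2805  0.0804] 90 rms 0.0023684015884286244
== scene
bench z 0.0004 tray floor 0.0044
foot 182 z 0.0164 [443.7 226.5] [ 59.8 109.3] 56.2
tabtop+ 47 z 0.0551 [436.4 225.1] [35.9 16.4] 56.7
tabtop 29 z 0.058 [435.5 226.6] [34.6 13.6] 48.9
[0.05898498 0.06208618]
base 80 z 0.0111 [ 548.  -221.8] [181.5  69.9] 74.7
housing 247 z 0.047 [ 512.2 -280.8] [67.5 69.1] 74.6
base all 1071 z 0.012 [ 544.1 -207.2] [296.7 270.6] 84.2
knob [ 0.5102 -0.2796  0.0823] 139 rms 0.0018164926965671985
```

```bash
cat >> h.py <<'E'
def plan(s,p,yaw_x):
    "shift in tool axes (mm), turn about tool z (deg) so TCP at p, tool down, tool x yaw=yaw_x deg (mod 180)"
    M=R.from_rotvec(s['orientation']).as_matrix()
    y0=np.degrees(np.arctan2(M[1,0],M[0,0]))
    dy=-(yaw_x-y0); dy=(dy+90)%180-90   # tool z down: + about tool z = clockwise
    d=M.T@(np.asarray(p)-s['tcp_pos'])*1000
    print('yaw now',y0.round(2),'zaxis',M[:,2].round(4),'shift',d.round(1),'turnz',round(dy,2))
E
python3 - <<'E'
from h import *
from workcell import env
s=env.observe()
plan(s,(.4365,.226,.2),-33)
plan(s,(.512,-.280,.25),0)
f=pickle.load(open('side0.pkl','rb'))
print('bottle',dep(f,376,118).round(3),'jaw',dep(f,368,172).round(3))
E
```

```text
yaw now -65.65 zaxis [-8.0e-04  1.5e-03 -1.0e+00] shift [-750.3 -490.9   39.6] turnz -32.65
yaw now -65.65 zaxis [-8.0e-04  1.5e-03 -1.0e+00] shift [-258.2 -351.1  -11.2] turnz -65.65
bottle [ 0.632 -0.427  0.085] jaw [ 0.54  -0.246  0.01 ]
```

Call:
move_arm:
  series: [-38,-46,0,0,0,0,100,-38,-46,0,0,0,0,100,-38,-46,0,0,0,0,100,-38,-46,0,0,0,0,100,-38,-46,0,0,0,0,100,-38,-46,0,0,0,0,100,-38,-46,0,0,0,0,100,-38,-46,0,0,0,0,100]

```text
time: 1.15
tcp_pos: [0.5093, -0.2301, 0.2393]
orientation: [2.64, -1.703, 0.0]
force: [0.9, -0.3, -0.2]
width: 0.0852
```

Call:
move_arm:
  series: [-20,-25,0,0,0,0,100,0,0,0,0,0,0,100]

```text
time: 1.4
tcp_pos: [0.5248, -0.1997, 0.2392]
orientation: [-2.644, 1.694, 0.001]
force: [0.3, -0.7, -0.1]
width: 0.0855
```

```bash
python3 - <<'E'
from h import *
from workcell import env,optics
f=optics.grab_frame('wrist');pickle.dump(f,open('w1.pkl','wb'));cv2.imwrite('pics/w1.png',f['pixels'][:,:,::-1])
s=env.observe();print(s['time'],s['tcp_pos'],s['joints'].round(3))
E
```

```text
1.45 [ 0.52354062 -0.20232845  0.23909216] [ 0.297  0.387 -0.012  1.981  0.007  0.774 -0.862]
```

View pics/w1.png

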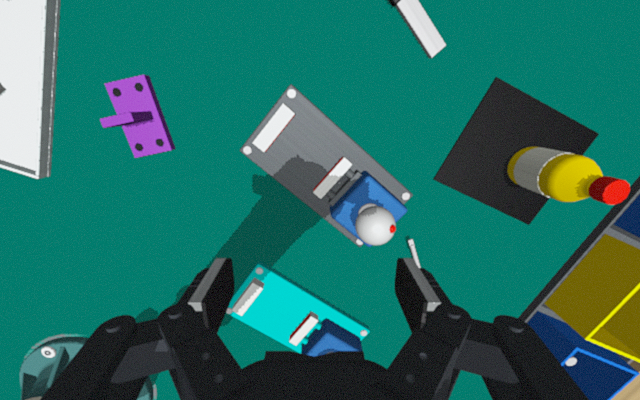

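The wrist view shows the whole jig: fixed jaw (273,128), sliding jaw (333,178), knob (376,225). I'll measure it from the cloud.

```bash
cat > m2.py <<'E'
from h import *
from scipy.optimize import least_squares
f=pickle.load(open('w1.pkl','rb'));P=cloud(f);z=P[...,2];px=f['pixels'].astype(int)
def near(c,r): return (np.hypot(P[...,0]-c[0],P[...,1]-c[1])<r)&(f['depth']>0)
def rect(m,lab):
    n,l,st,ce=cv2.connectedComponentsWithStats(m.astype(np.uint8));i=1+np.argmax(st[1:,4]);p=P[l==i]
    r=cv2.minAreaRect((p[:,:2]*1000).astype(np.float32)); print(lab,len(p),'z',np.median(p[:,2]).round(4),np.round(r[0],1),np.round(r[1],1),round(r[2],1))
print('bench',np.median(z[near((.6,-.05),.03)]).round(4))
j=near((.53,-.2),.15)
rect(j&(z>.006)&(z<.032),'base+jaws'); rect(j&(z>.043)&(z<.051),'housing')
br=px.min(-1)>150
rect(near((.55,-.13),.06)&br&(z>.021)&(z<.031),'fixed jaw')
rect(near((.53,-.225),.05)&br&(z>.021)&(z<.031),'slide jaw')
m=near((.51,-.28),.05)&(z>.065); p=P[m]
s=least_squares(lambda c:np.linalg.norm(p-c,axis=1)-.022,np.r_[p.mean(0)[:2],.08],loss='soft_l1',f_scale=.002); print('knob',s.x.round(4),len(p))
for q in [(290,92),(248,150),(405,196),(359,241)]: print('screw',q,onz(f,*q,.013).round(4))
E
python3 m2.py
```

```text
bench 0.0002
base+jaws 9991 z 0.0124 [ 529.9 -217.6] [211.7 104.2] 74.0
housing 1857 z 0.047 [ 512.4 -279.4] [69.  69.9] 73.9
fixed jaw 763 z 0.0261 [ 554.6 -132.1] [17.6 59.8] 74.1
slide jaw 511 z 0.0253 [ 528.8 -222.6] [14.3 59.8] 73.8
knob [ 0.5427 -0.2594  0.276 ] 3662
screw (290, 92) [ 0.6002 -0.1333  0.013 ]
screw (248, 150) [ 0.5151 -0.112   0.013 ]
screw (405, 196) [ 0.5451 -0.3233  0.013 ]
screw (359, 241) [ 0.4604 -0.2987  0.013 ]
```

Call:
move_arm:
  series: [-53,-12,0,0,0,0,100,-53,-12,0,0,0,0,100,-53,-12,0,0,0,0,100,-53,-12,0,0,0,0,100,-53,-12,0,0,0,0,100,-53,-12,0,0,0,0,100,-53,-12,0,0,0,0,100,-53,-12,0,0,0,0,100]

```text
time: 2.45
tcp_pos: [0.4366, 0.2217, 0.2393]
orientation: [2.636, -1.708, 0.002]
force: [1.0, -0.7, -0.6]
width: 0.0854
```

Call:
move_arm:
  series: [0,0,0,0,0,-8,100,0,0,0,0,0,-8,100,0,0,0,0,0,-8,100,0,0,0,0,0,-8,100,0,0,0,0,0,0,100,0,0,0,0,0,0,100]

```text
time: 3.2
tcp_pos: [0.4365, 0.2212, 0.2392]
orientation: [3.005, -0.916, 0.0]
force: [0.3, -1.0, -0.6]
width: 0.0855
```

```bash
python3 - <<'E'
from h import *
from workcell import env,optics
f=optics.grab_frame('wrist');pickle.dump(f,open('w2.pkl','wb'));cv2.imwrite('pics/w2.png',f['pixels'][:,:,::-1])
s=env.observe();print(s['time'],s['tcp_pos'],s['joints'].round(3))
plan(s,(.4365,.226,.06),-33)
P=cloud(f);z=P[...,2]
def rect(m,lab):
    n,l,st,ce=cv2.connectedComponentsWithStats(m.astype(np.uint8));i=1+np.argmax(st[1:,4]);p=P[l==i]
    r=cv2.minAreaRect((p[:,:2]*1000).astype(np.float32)); print(lab,len(p),'z',np.median(p[:,2]).round(4),np.round(r[0],1),np.round(r[1],1),round(r[2],1))
b=np.hypot(P[...,0]-.437,P[...,1]-.226)<.07
rect(b&(z>.010),'foot+tab');rect(b&(z>.010)&(z<.022),'foot');rect(b&(z>.053)&(z<.064),'tab');
E
```

```text
3.25 [0.43642134 0.22155514 0.23926195] [-0.344  0.308 -0.271  2.12   0.123  0.728 -1.285]
yaw now -33.85 zaxis [ 1.e-04 -4.e-04 -1.e+00] shift [ -2.5  -3.8 179.3] turnz -0.85
foot+tab 34084 z 0.3067 [436.7 225.6] [ 34.9 139.3] 56.4
foot 2451 z 0.0162 [436.6 226.1] [49.9 89.8] 55.8
tab 269 z 0.058 [437.  226.2] [35.2  9.2] 55.7
```

View pics/w2.png

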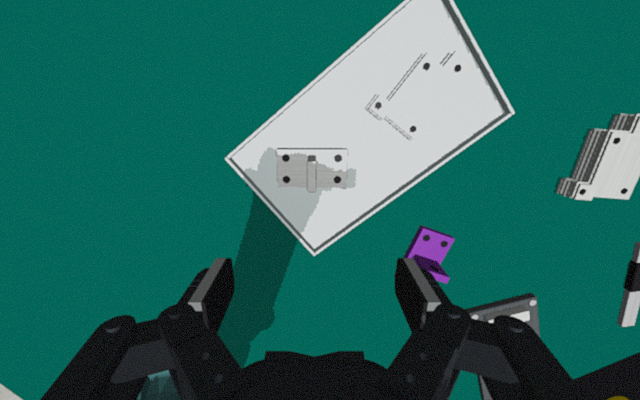

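The wrist measurement puts the bracket at (0.4367, 0.2261), with its foot at 49.9x89.8 mm and its long axis at -34.2°. That matches the given sizes, so I'm descending.

Call:
move_arm:
  series: [-2,-4,40,0,0,0.4,100,0,0,50,0,0,0,100,0,0,50,0,0,0,100,0,0,40,0,0,0,100,0,0,28,0,0,0,100,0,0,0,0,0,0,100]
  force: 40

```text
time: 4.0
tcp_pos: [0.4357, 0.2263, 0.0297]
orientation: [3.0, -0.92, -0.003]
force: [-0.1, 0.8, 0.9]
width: 0.0852
```

Call:
move_arm:
  series: [0,0,0,0,0,0,0,0,0,0,0,0,0,0,0,0,0,0,0,0,0,0,0,0,0,0,0,0,0,0,0,0,0,0,0,0,0,0,0,0,0,0]
  force: 40

```text
time: 4.75
tcp_pos: [0.437, 0.227, 0.0319]
orientation: [-3.003, 0.92, -0.001]
force: [-0.6, -0.1, 6.5]
width: 0.0093
```

Call:
move_arm:
  series: [0,0,-15,0,0,0,0,0,0,-30,0,0,0,0,0,0,-45,0,0,0,0,0,0,-50,0,0,0,0,0,0,0,0,0,0,0]

```text
time: 5.38
tcp_pos: [0.4386, 0.2281, 0.175]
orientation: [-2.998, 0.919, -0.009]
force: [-1.0, 0.7, -1.7]
width: 0.0094
```

```bash
python3 - <<'E'
from h import *
from workcell import env,optics
s=env.observe();print(s['time'],s['tcp_pos'],s['width'],s['force'])
plan(s,(.5423,-.174,.18),-16)
E
```

```text
5.375 [0.43855696 0.22805681 0.17504683] 0.00941119799495765 [-1.00056187  0.73259839 -1.70376031]
yaw now -34.09 zaxis [ 0.0071  0.0041 -1.    ] shift [311.3 274.8  -5.9] turnz -18.09
```

Call:
move_arm:
  series: [38,33,0,0,0,0,0,38,34,0,0,0,0,0,38,34,0,0,0,0,0,38,34,0,0,0,0,0,38,34,0,0,0,0,0,38,34,0,0,0,0,0,38,34,0,0,0,0,0,38,33,0,0,0,0,0]

```text
time: 6.38
tcp_pos: [0.5358, -0.1684, 0.1697]
orientation: [3.004, -0.92, -0.006]
force: [1.5, 1.4, -2.1]
width: 0.0099
```

Call:
move_arm:
  series: [0,0,0,0,0,-6,0,0,0,0,0,0,-6,0,0,0,0,0,0,-6,0,0,0,0,0,0,0,0,0,0,0,0,0,0,0,0,0,0,0,0,0,0]

```text
time: 7.12
tcp_pos: [0.537, -0.1669, 0.171]
orientation: [3.111, -0.44, -0.001]
force: [0.2, -1.2, -3.5]
width: 0.0096
```

```bash
python3 - <<'E'
from h import *
from workcell import env,optics
f=optics.grab_frame('wrist');cv2.imwrite('pics/w3.png',f['pixels'][:,:,::-1])
f=optics.grab_frame('side');crop(f,310,90,160,120,5,'pics/s3.png')
s=env.observe();print(s['time'],s['tcp_pos'],s['width'],s['force'])
plan(s,(.5423,-.174,.12),-16)
E
```

```text
7.225 [ 0.53715406 -0.16691416  0.17121863] 0.0096140982811375 [ 0.10625055 -0.0841235  -2.98962152]
yaw now -16.07 zaxis [-2.e-04 -1.e-04 -1.e+00] shift [ 6.9  5.4 51.2] turnz -0.07
```

View pics/w3.png

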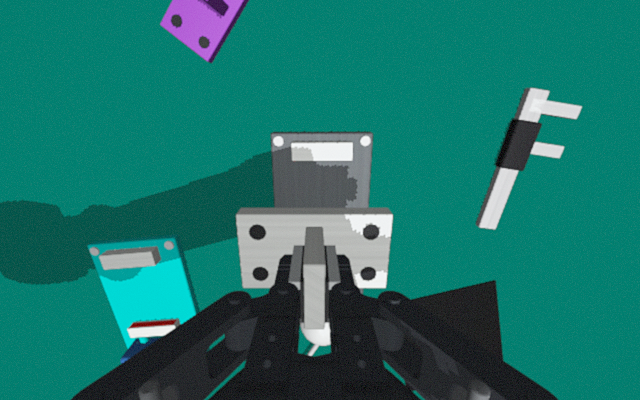

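View pics/s3.png

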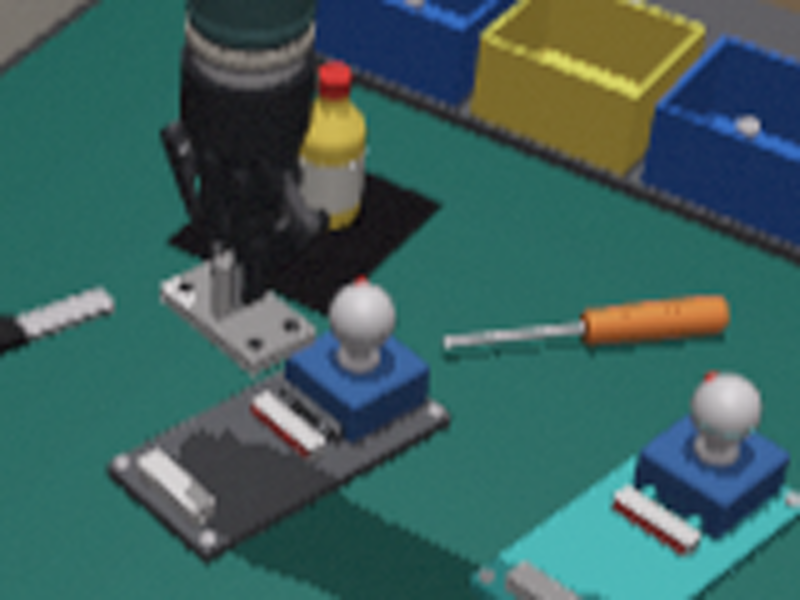

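Bracket is held level and square over the bed. Descending.

Call:
move_arm:
  series: [7,5,30,0,0,0,0,0,0,40,0,0,0,0,0,0,30,0,0,0,0,0,0,15,0,0,0,0,0,0,0,0,0,0,0,0,0,0,0,0,0,0]

```text
time: 7.98
tcp_pos: [0.5436, -0.1739, 0.0573]
orientation: [3.111, -0.439, 0.003]
force: [-0.5, 0.0, -2.5]
width: 0.0096
```

```bash
python3 - <<'E'
from h import *
from workcell import env,optics
f=optics.grab_frame('side');crop(f,310,90,160,120,5,'pics/s4.png')
s=env.observe();print(s['time'],s['tcp_pos'],s['width'],s['force'])
plan(s,(.5423,-.174,.040),-16)
E
```

```text
8.025 [ 0.54367368 -0.17393572  0.05753664] 0.009455863521369323 [-0.08574207 -0.21467158 -2.2769077 ]
yaw now -16.06 zaxis [ 2.5e-03 -6.0e-04 -1.0e+00] shift [-1.3  0.4 17.5] turnz -0.06
```

View pics/s4.png

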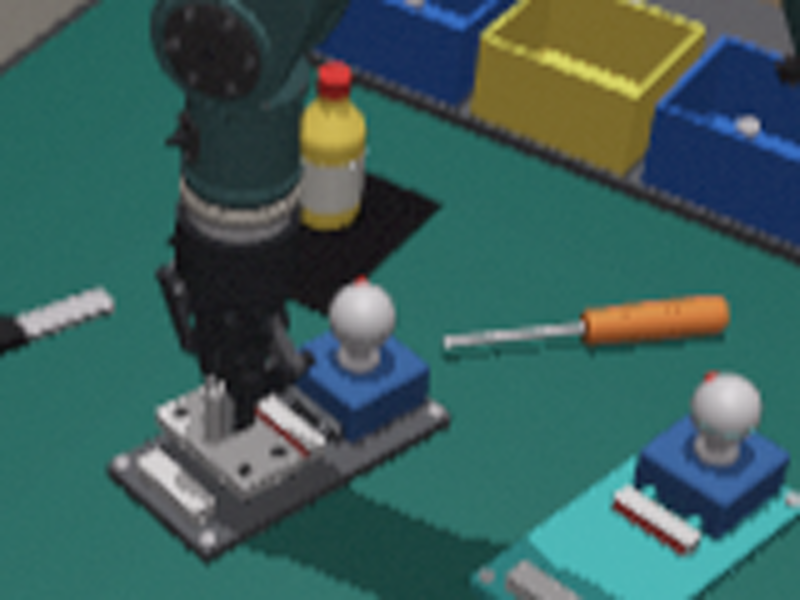

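Call:
move_arm:
  series: [0,0,8,0,0,0,0,0,0,5,0,0,0,0,0,0,2,0,0,0,0,0,0,0,0,0,0,0]

```text
time: 8.52
tcp_pos: [0.5424, -0.1737, 0.041]
orientation: [-3.111, 0.439, 0.001]
force: [0.1, -0.7, -3.1]
width: 0.0095
```

Call:
move_arm:
  series: [0,0,1.5,0,0,0,0,0,0,0,0,0,0,0,0,0,0,0,0,0,0]

```text
time: 8.9
tcp_pos: [0.5428, -0.1738, 0.04]
orientation: [3.111, -0.439, 0.001]
force: [-0.1, -0.5, -0.5]
width: 0.0094
```

Call:
move_arm:
  series: [0,0,0.5,0,0,0,0,0,0,0,0,0,0,30,0,0,0,0,0,0,60,0,0,0,0,0,0,100,0,0,0,0,0,0,100,0,0,0,0,0,0,100]

```text
time: 9.65
tcp_pos: [0.5425, -0.1738, 0.0392]
orientation: [-3.111, 0.439, 0.0]
force: [-0.0, 0.1, 0.7]
width: 0.0853
```

Call:
move_arm:
  series: [0,0,-20,0,0,0,100,0,0,-40,0,0,0,100,0,0,-50,0,0,0,100,0,0,-50,0,0,0,100,0,-20,-30,0,0,0,100,0,0,0,0,0,0,100]

```text
time: 10.4
tcp_pos: [0.5504, -0.153, 0.2322]
orientation: [-3.111, 0.435, -0.01]
force: [-0.5, -0.3, -0.3]
width: 0.0856
```

```bash
cat > mj.py <<'E'
from h import *
from workcell import env,optics
import sys
k=sys.argv[1]
f=optics.grab_frame('wrist');pickle.dump(f,open(f'w{k}.pkl','wb'));cv2.imwrite(f'pics/w{k}.png',f['pixels'][:,:,::-1])
s=env.observe();print(s['time'],s['tcp_pos'].round(4),s['width'].round(4),s['force'].round(2),s['joints'].round(3))
O=np.array([.5409,-.1788]);ey=np.array([.2756,.9613]);ex=np.array([.9613,-.2756])
P=cloud(f);z=P[...,2];px=f['pixels'].astype(int)
X=(P[...,:2]-O)@ex;Y=(P[...,:2]-O)@ey
def rect(m,lab):
    n,l,st,ce=cv2.connectedComponentsWithStats(m.astype(np.uint8));i=1+np.argmax(st[1:,4])
    p=np.c_[X[l==i],Y[l==i]]*1000
    r=cv2.minAreaRect(p.astype(np.float32)); print(lab,len(p),'z',np.median(z[l==i]).round(4),'jig xy',np.round(r[0],1),np.round(r[1],1),round(r[2],1),'ylim',np.percentile(p[:,1],[1,99]).round(1))
a=(abs(X)<.06)
rect(a&(abs(Y)<.055)&(z>.0195)&(z<.030)&(px.min(-1)>70),'foot/jaws')
rect(a&(abs(Y)<.05)&(z>.060)&(z<.072),'tab')
rect(a&(Y<-.03)&(Y>-.07)&(z>.0225)&(z<.030)&(px.min(-1)>60),'slide')
rect(a&(Y>.035)&(z>.0225)&(z<.030)&(px.min(-1)>60),'fixed')
plan(s,(.512,-.2797,.2),-16)
E
python3 mj.py 5
```

```text
Traceback (most recent call last):
  File "mj.py", line 6, in <module>
    s=env.observe();print(s['time'],s['tcp_pos'].round(4),s['width'].round(4),s['force'].round(2),s['joints'].round(3))
                                                          ^^^^^^^^^^^^^^^^
AttributeError: 'float' object has no attribute 'round'
```

View pics/w5.png

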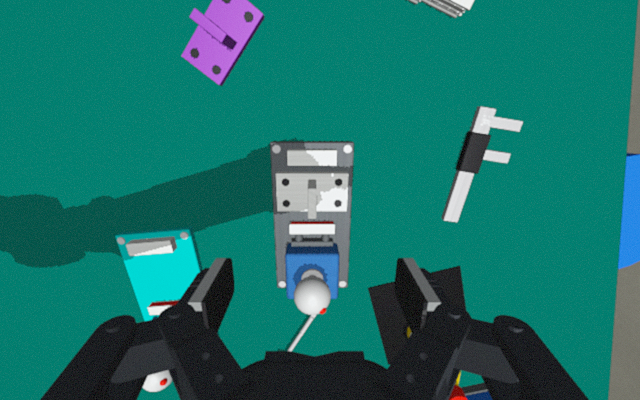

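The bracket lies flat and square on the bed at (312,193), between the fixed jaw (312,158) and the sliding jaw (312,229), and is released.

```bash
sed -i "s/s\['width'\].round(4)/round(s['width'],4)/" mj.py; python3 mj.py 5b
```

```text
10.5 [ 0.5474 -0.1547  0.2289] 0.0855 [-0.43 -0.29 -1.13] [ 0.479  0.431 -0.379  1.962  0.221  0.789 -0.305]
foot/jaws 2419 z 0.0241 jig xy [0.7 4.6] [50.  90.1] 90.0 ylim [-19.8  29.3]
tab 278 z 0.0661 jig xy [0.8 4.8] [35.3  9.1] 89.8 ylim [-12.4  22.3]
slide 769 z 0.0252 jig xy [  0.9 -53.7] [59.9 32.5] 0.1 ylim [-69.5 -38. ]
fixed 785 z 0.0261 jig xy [ 0.8 48.9] [18.1 59.9] 89.8 ylim [40.  57.8]
yaw now -16.04 zaxis [-9.e-04 -4.e-04 -1.e+00] shift [  0.5 129.9  29. ] turnz -0.04
```

```bash
python3 - <<'E'
from h import *
from scipy.optimize import least_squares
for k in('w1','w5b'):
    f=pickle.load(open(k+'.pkl','rb'));P=cloud(f);z=P[...,2]
    p=P[(np.hypot(P[...,0]-.512,P[...,1]+.28)<.03)&(z>.07)&(z<.11)&(f['depth']>0)]
    s=least_squares(lambda c:np.linalg.norm(p-c,axis=1)-.022,(.512,-.28,.082),loss='soft_l1',f_scale=.001);print(k,s.x.round(4),len(p),np.median(abs(s.fun)))
from workcell import env
plan(env.observe(),(.5125,-.280,.20),-16)
E
```

```text
w1 [ 0.5121 -0.2805  0.082 ] 1250 0.00034885985717119684
w5b [ 0.5126 -0.2804  0.0821] 1145 0.00032945311971081456
yaw now -16.04 zaxis [-9.e-04 -4.e-04 -1.e+00] shift [  1.1 130.   29. ] turnz -0.04
```

Call:
move_arm:
  series: [1,40,0,0,0,0,100,0,50,0,0,0,0,100,0,40,10,0,0,0,100,0,0,10,0,0,-10,100,0,0,10,0,0,-10,100,0,0,0,0,0,-10,100,0,0,0,0,0,-10,100,0,0,0,0,0,-10,100]

```text
time: 11.5
tcp_pos: [0.5112, -0.2802, 0.197]
orientation: [-3.0, -0.923, 0.005]
force: [-1.9, 0.2, 0.1]
width: 0.0854
```

Call:
move_arm:
  series: [0,0,0,0,0,-10,100,0,0,0,0,0,-10,100,0,0,0,0,0,-10,100,0,0,0,0,0,0,100,0,0,0,0,0,0,100]

```text
time: 12.12
tcp_pos: [0.5122, -0.28, 0.1981]
orientation: [-2.666, -1.658, 0.002]
force: [-0.0, 0.5, -0.2]
width: 0.0855
```

```bash
python3 - <<'E'
from h import *
from workcell import env
s=env.observe();print(s['time'],s['tcp_pos'].round(4),s['joints'].round(3))
plan(s,(.5124,-.2804,.066),64)
E
```

```text
12.125 [ 0.5122 -0.28    0.1981] [ 0.932  0.557 -0.715  1.945  0.493  0.823  1.058]
yaw now 63.76 zaxis [-0.002  0.001 -1.   ] shift [ -0.3   0.7 132.1] turnz -0.24
```

Joint 7 has ample room clockwise. Descending on the ball and gripping at its equator.

Call:
move_arm:
  series: [0,0,40,0,0,0,100,0,0,40,0,0,0,100,0,1,35,0,0,0,100,0,0,17,0,0,0,100,0,0,0,0,0,0,100,0,0,0,0,0,0,100]
  force: 90

```text
time: 12.88
tcp_pos: [0.515, -0.2804, 0.0684]
orientation: [2.664, 1.662, 0.002]
force: [1.2, 0.3, 0.4]
width: 0.0852
```

Call:
move_arm:
  series: [0,0,0,0,0,0,0,0,0,0,0,0,0,0,0,0,0,0,0,0,0,0,0,0,0,0,0,0]
  force: 90

```text
time: 13.38
tcp_pos: [0.5143, -0.2804, 0.0684]
orientation: [2.664, 1.662, -0.0]
force: [-1.3, -0.4, 7.1]
width: 0.0406
```

```bash
python3 - <<'E'
from h import *
from workcell import env,optics
f=optics.grab_frame('side');crop(f,310,70,160,120,5,'pics/s6.png')
s=env.observe();print(s['time'],s['tcp_pos'].round(4),s['width'],s['joints'].round(3),s['force'].round(2),s['torque'].round(3))
E
```

```text
13.425 [ 0.5143 -0.2805  0.0685] 0.040812379102403956 [ 0.815  0.723 -0.562  2.015  0.682  0.595  0.898] [-1.26 -0.4   6.37] [0.076 0.324 0.01 ]
```

View pics/s6.png

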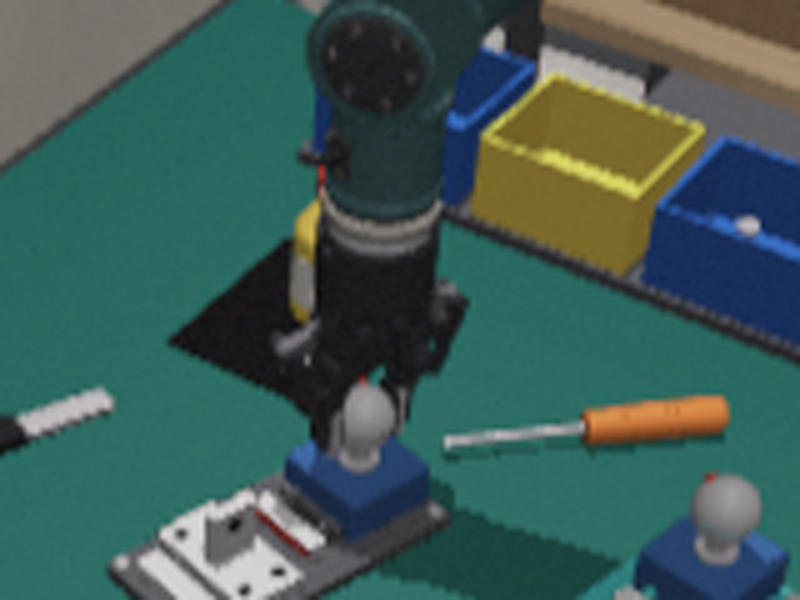

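```bash
python3 - <<'E'
from h import *
from workcell import env,optics
f=optics.grab_frame('side');crop(f,355,130,60,50,12,'pics/s7.png')
f=optics.grab_frame('wrist');crop(f,220,200,200,150,4,'pics/w7.png')
E
```

```text
(no output)
```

View pics/s7.png

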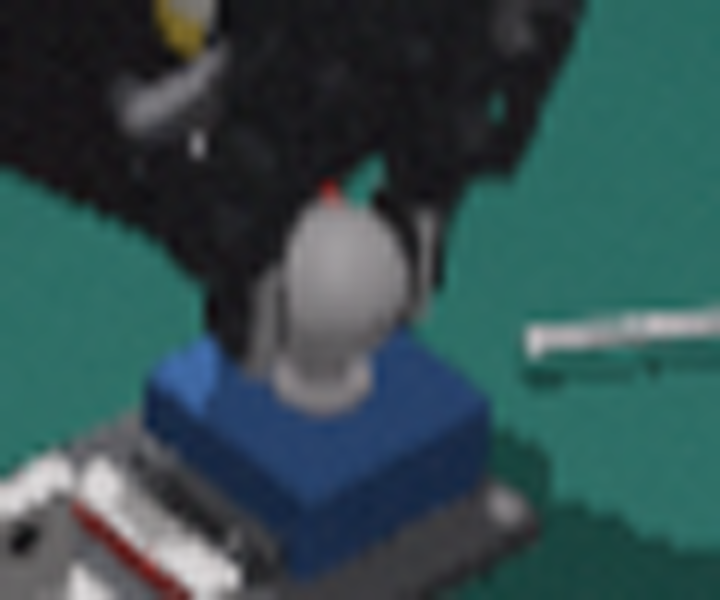

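View pics/w7.png

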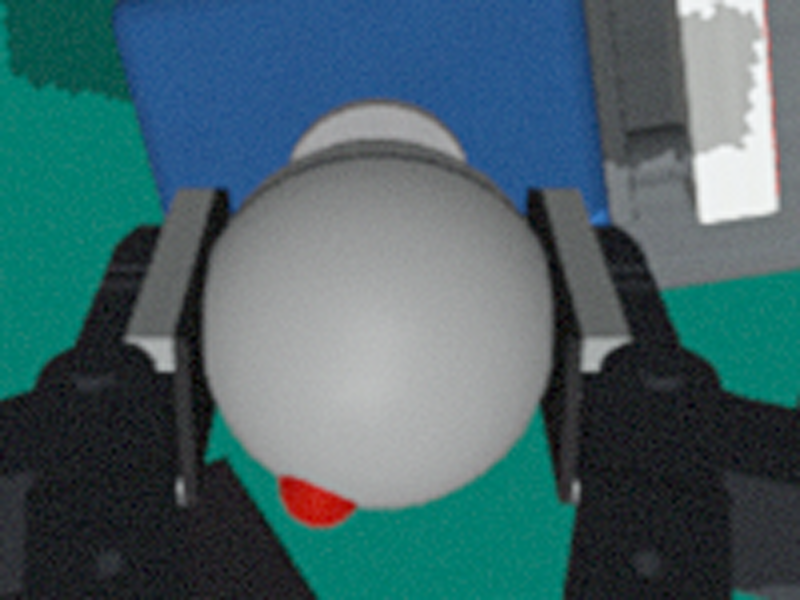

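The pads sit across the ball's widest part, so I'll turn clockwise.

Call:
move_arm:
  series: [0,0,0,0,0,8,0,0,0,0,0,0,8,0,0,0,0,0,0,8,0,0,0,0,0,0,8,0,0,0,0,0,0,8,0,0,0,0,0,0,8,0,0,0,0,0,0,0,0]

```text
time: 14.4
tcp_pos: [0.5132, -0.2814, 0.0685]
orientation: [3.11, 0.431, -0.003]
force: [-2.6, -1.3, 8.1]
width: 0.041
```

```bash
cat > mk.py <<'E'
from h import *
from workcell import env,optics
import sys
k=sys.argv[1]
f=optics.grab_frame('wrist');pickle.dump(f,open(f'w{k}.pkl','wb'));cv2.imwrite(f'pics/w{k}.png',f['pixels'][:,:,::-1])
s=env.observe();print(s['time'],s['tcp_pos'].round(4),round(s['width'],4),'F',s['force'].round(2),'T',s['torque'].round(3),s['joints'].round(3))
O=np.array([.5417,-.1790]);ey=np.array([.2756,.9613]);ex=np.array([.9613,-.2756])
for n in (f,optics.grab_frame('side'),optics.grab_frame('scene')):
    P=cloud(n);z=P[...,2];px=n['pixels'].astype(int)
    X=(P[...,:2]-O)@ex;Y=(P[...,:2]-O)@ey
    m=(abs(X)<.02)&(Y>-.069)&(Y<.03)&(z>.0195)&(z<.031)&(px.min(-1)>50)
    # tops along the fixture's y: histogram of occupancy
    y=Y[m]*1000
    h,_=np.histogram(y,np.arange(-70,31,2)); print(h.tolist())
plan(s,(.5124,-.2804,.068),0)
E
python3 mk.py 8
```

```text
14.45 [ 0.5132 -0.2814  0.0685] 0.0412 F [-2.83 -1.54  6.84] T [-0.19   0.502 -0.193] [ 0.667  0.68  -0.344  2.022  0.453  0.513  0.27 ]
[31, 91, 187, 185, 188, 194, 188, 156, 67, 72, 67, 70, 67, 195, 209, 211, 208, 212, 214, 215, 56, 0, 0, 0, 80, 229, 227, 230, 225, 161, 136, 110, 109, 105, 112, 115, 110, 117, 117, 115, 115, 118, 120, 125, 123, 121, 116, 134, 148, 90]
[0, 4, 5, 4, 4, 4, 8, 3, 2, 2, 1, 1, 0, 4, 5, 3, 9, 7, 7, 3, 0, 1, 0, 0, 1, 0, 2, 2, 2, 4, 0, 3, 3, 3, 0, 2, 2, 4, 3, 3, 2, 4, 2, 6, 5, 8, 2, 7, 5, 7]
[1, 0, 11, 10, 0, 11, 3, 7, 3, 0, 3, 2, 0, 9, 1, 10, 3, 8, 10, 0, 2, 0, 0, 0, 0, 10, 6, 2, 5, 0, 6, 3, 2, 6, 0, 5, 1, 5, 6, 0, 6, 3, 4, 5, 0, 7, 3, 8, 7, 3]
yaw now 15.81 zaxis [-0.0014 -0.0021 -1.    ] shift [-0.5 -1.2  0.5] turnz 15.81
```

View pics/w8.png

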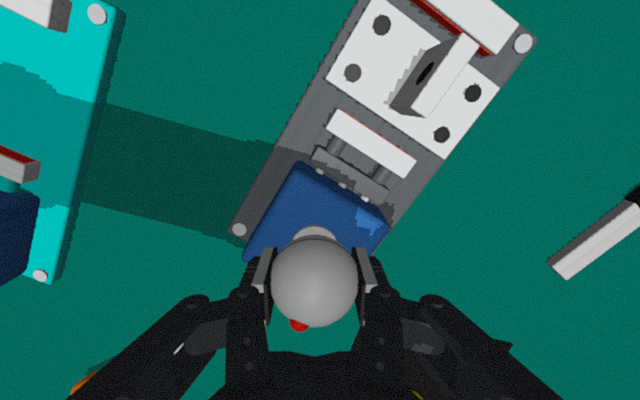

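The jaw moved from y = -38 to about -29.5 mm for 48°, so there was no slip, and the free torque is 0.19 N m as stated. Continuing.

Call:
move_arm:
  series: [0,0,0,0,0,8,0,0,0,0,0,0,8,0,0,0,0,0,0,8,0,0,0,0,0,0,8,0,0,0,0,0,0,8,0,0,0,0,0,0,8,0,0,0,0,0,0,0,0]

```text
time: 15.42
tcp_pos: [0.5117, -0.2812, 0.0684]
orientation: [3.016, -0.872, -0.005]
force: [-5.0, -1.2, 10.0]
width: 0.0412
```

```bash
python3 mk.py 9
```

```text
15.475 [ 0.5117 -0.2813  0.0684] 0.041 F [-4.13 -1.43  9.9 ] T [-0.256  0.901 -0.154] [ 0.514  0.66  -0.127  2.031  0.18   0.464 -0.31 ]
[36, 72, 72, 72, 71, 89, 188, 211, 201, 199, 205, 193, 74, 73, 80, 74, 83, 199, 221, 230, 229, 235, 233, 236, 169, 239, 246, 246, 209, 162, 142, 149, 138, 151, 149, 150, 147, 158, 152, 160, 154, 169, 162, 169, 169, 169, 165, 175, 193, 105]
[0, 4, 0, 1, 2, 2, 5, 5, 2, 6, 7, 5, 2, 1, 1, 2, 2, 5, 2, 7, 4, 2, 2, 5, 5, 3, 1, 2, 2, 6, 0, 2, 4, 4, 3, 2, 0, 4, 1, 7, 4, 4, 3, 4, 6, 4, 7, 5, 4, 6]
[0, 3, 0, 3, 0, 1, 4, 8, 6, 2, 10, 3, 1, 4, 0, 5, 5, 6, 11, 0, 11, 4, 6, 8, 0, 10, 4, 3, 5, 0, 5, 2, 4, 5, 0, 5, 1, 4, 6, 0, 5, 2, 3, 5, 0, 6, 2, 8, 9, 1]
yaw now -32.22 zaxis [-0.0038 -0.001  -1.    ] shift [ 0.1 -1.1  0.4] turnz -32.22
```

View pics/w9.png

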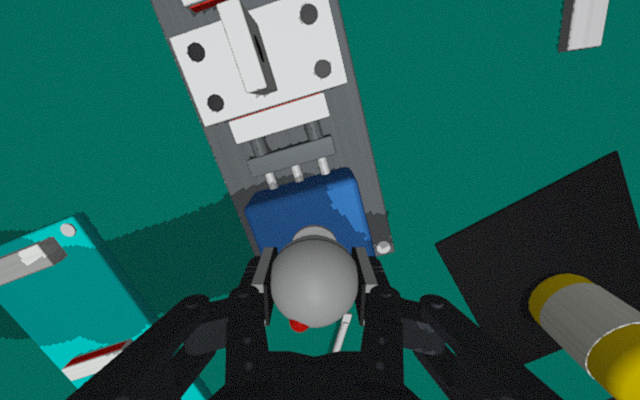

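Jaw face is now at about -21 mm, just reaching the bracket. Next 48° pushes it toward the fixed jaw.

Call:
move_arm:
  series: [0,0,0,0,0,8,0,0,0,0,0,0,8,0,0,0,0,0,0,8,0,0,0,0,0,0,8,0,0,0,0,0,0,8,0,0,0,0,0,0,8,0,0,0,0,0,0,0,0]

```text
time: 16.45
tcp_pos: [0.5109, -0.28, 0.0684]
orientation: [2.401, -2.022, -0.008]
force: [-7.0, 1.3, 11.5]
width: 0.0409
```

```bash
python3 mk.py 10
```

```text
16.5 [ 0.5109 -0.28    0.0684] 0.0408 F [-6.54  1.11 13.01] T [ 0.115  1.234 -0.23 ] [ 0.363  0.661  0.084  2.039 -0.117  0.452 -0.864]
[33, 66, 68, 70, 70, 69, 66, 69, 70, 104, 176, 182, 174, 177, 175, 136, 64, 64, 68, 64, 63, 257, 189, 188, 187, 175, 202, 183, 159, 192, 195, 239, 154, 141, 121, 125, 113, 105, 93, 99, 95, 100, 103, 101, 97, 102, 104, 104, 104, 96]
[1, 3, 2, 2, 1, 4, 2, 1, 1, 2, 4, 6, 4, 4, 5, 6, 4, 1, 2, 1, 2, 3, 4, 3, 4, 6, 2, 2, 3, 4, 4, 2, 5, 2, 3, 4, 0, 5, 2, 2, 3, 2, 1, 3, 4, 2, 2, 3, 6, 7]
[0, 2, 2, 5, 1, 2, 3, 1, 4, 0, 10, 5, 5, 10, 1, 10, 2, 3, 4, 0, 4, 1, 9, 10, 0, 11, 1, 9, 11, 0, 8, 2, 3, 5, 1, 6, 2, 4, 5, 1, 6, 2, 4, 6, 0, 5, 2, 4, 6, 2]
yaw now -80.19 zaxis [-0.0052  0.0016 -1.    ] shift [ 0.7 -1.5  0.4] turnz -80.19
```

View pics/w10.png

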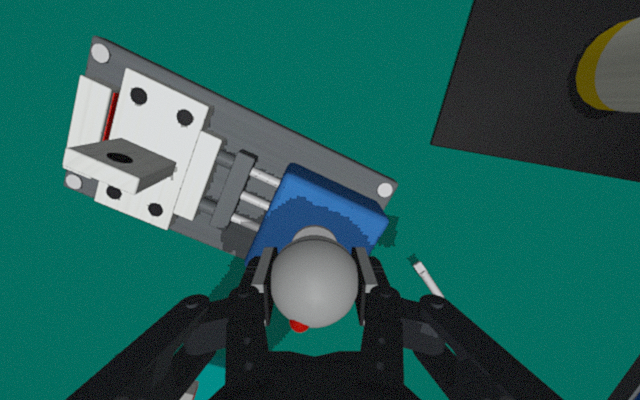

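Gap to the fixed jaw still about 3 mm (red strip near (110,115)). Small steps now.

Call:
move_arm:
  series: [0,0,0,0,0,6,0,0,0,0,0,0,6,0,0,0,0,0,0,6,0,0,0,0,0,0,0,0]

```text
time: 17.1
tcp_pos: [0.5108, -0.2794, 0.0684]
orientation: [2.056, -2.373, -0.009]
force: [-6.7, 1.0, 13.2]
width: 0.0412
```

```bash
python3 mk.py 11
```

```text
17.15 [ 0.5108 -0.2794  0.0684] 0.0407 F [-6.04  1.99 13.44] T [ 0.297  1.362 -0.154] [ 0.307  0.666  0.163  2.042 -0.231  0.457 -1.069]
[0, 26, 60, 69, 64, 62, 67, 66, 66, 65, 62, 165, 164, 162, 162, 160, 162, 58, 56, 59, 64, 61, 217, 174, 161, 162, 163, 161, 173, 112, 167, 165, 168, 219, 129, 120, 114, 112, 101, 91, 86, 80, 86, 87, 82, 85, 88, 83, 81, 89]
[1, 3, 1, 1, 2, 1, 1, 2, 1, 2, 2, 3, 3, 4, 7, 6, 2, 4, 1, 2, 1, 1, 4, 1, 4, 3, 8, 2, 2, 7, 1, 2, 3, 1, 5, 5, 2, 2, 1, 3, 1, 5, 2, 1, 4, 4, 3, 2, 2, 7]
[0, 4, 0, 4, 1, 3, 1, 2, 4, 0, 4, 5, 4, 11, 0, 8, 1, 9, 5, 0, 4, 3, 2, 10, 0, 9, 1, 9, 11, 0, 10, 4, 4, 5, 0, 4, 3, 2, 5, 0, 5, 5, 2, 6, 0, 6, 2, 4, 5, 2]
yaw now -98.17 zaxis [-0.0051  0.0029 -1.    ] shift [ 0.7 -1.7  0.4] turnz 81.83
```

View pics/w11.png

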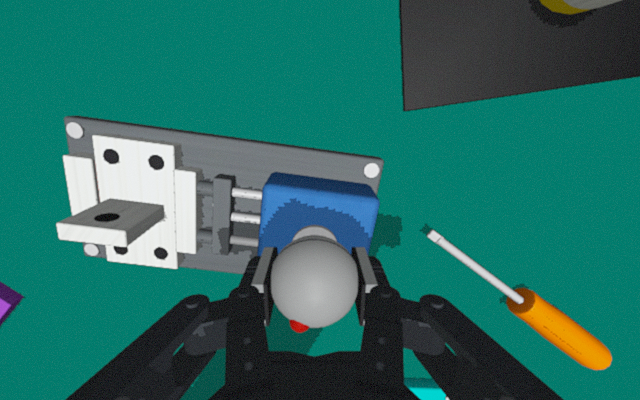

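```bash
cat > gap.py <<'E'
from h import *
import sys
O=np.array([.5417,-.1790]);ey=np.array([.2756,.9613]);ex=np.array([.9613,-.2756])
def edges(n):
    P=cloud(n);z=P[...,2];px=n['pixels'].astype(int)
    X=(P[...,:2]-O)@ex*1000;Y=(P[...,:2]-O)@ey*1000
    # X windows away from rods; edges of carriage and jaw by height
    out=[]
    for x0 in (-24,-14,-1.5,12,22):
        m=(abs(X-x0)<2.5)&(Y>-70)&(Y<60); o=np.argsort(Y[m]);y=Y[m][o];zz=z[m][o]*1000
        b=np.arange(-70,60,.5);i=np.digitize(y,b)
        prof=np.array([np.median(zz[i==k]) if (i==k).any() else np.nan for k in range(1,len(b)+1)])
        hi=prof>19
        tr=[(float(b[k]),'+' if hi[k] else '-') for k in range(1,len(b)) if hi[k]!=hi[k-1] and not np.isnan(prof[k]) and not np.isnan(prof[k-1])]
        out.append((x0,tr))
    return out
if __name__=='__main__':
  for k in sys.argv[1:]:
    f=pickle.load(open(f'w{k}.pkl','rb'))
    print(k)
    for e in edges(f): print('  ',e[0],' '.join(f'{a}{s}' for a,s in e[1]))
E
python3 gap.py 5b 8 9 10 11
```

```text
5b
   -24 -62.0+ -59.5+ -39.0- -38.5+ -37.5- 29.0- 34.5- 58.0-
   -14 -64.5- -64.0+ -63.5- -63.0+ -62.5- -62.0+ -61.0- -59.5- -59.0+ -39.0- -38.0+ -37.5- 29.0- 34.0+ 57.5-
   -1.5 -64.5- -63.5+ -38.0- 29.0- 58.0-
   12 -64.5- -37.5- 29.0- 34.0+ 58.0-
   22 -39.5- -38.5+ -38.0- 29.0- 34.0+ 34.5- 35.0+ 57.5-
8
   -24 -69.5- -54.5- -50.5+ -50.0- -44.5+ -29.5- -20.5+
   -14 -29.5- -20.5+ 40.0+
   -1.5 -55.0- -29.5- -20.5+ 39.0+
   12 -69.5- -55.0- -47.5+ -47.0- -44.5+ -29.0- -20.5+
   22 -69.5- -29.0- -20.5+
9
   -24 -69.5- -46.5- -46.0+ -45.5- -42.0+ -41.5- -41.0+ -40.5- -40.0+ -39.5- -38.5+ -38.0- -36.5+ -21.0- -20.5+ 39.0+
   -14 -69.5- -61.0+ -45.0- -44.5+ -43.0- -42.5+ -41.5- -41.0+ -39.5- -39.0+ -21.0- -20.5+ 40.0-
   -1.5 -47.0- -36.0+ -21.0- -20.5+
   12 -69.5- -46.5- -37.5+ -37.0- -36.5+ -21.0- -20.5+
   22 -69.5- -61.0+ -45.5- -45.0+ -43.0- -42.5+ -41.0- -40.5+ -37.5- -37.0+ -21.0- -20.5+
10
   -24 
   -14 -35.5- -34.0+ -33.5- -32.5+ -31.5- -30.5+ -30.0- -29.5+ -29.0- -28.5+
   -1.5 -64.5- -64.0+ -28.0+
   12 -50.5+ -34.5+ -33.5- -33.0+ -31.0+ -28.5- -28.0+
   22 -50.5+ -36.0- -35.5+ -34.5- -33.0+ -31.5- -31.0+ -29.5- -29.0+ -28.5- -28.0+
11
   -24 
   -14 -54.0- -53.5+ -53.0- -47.0+ -31.0- -30.0+ -29.5- -27.0+ -26.5- -26.0+ -25.5- -25.0+ -24.0- -23.5+
   -1.5 -24.5+
   12 -47.5+
   22 -47.5+ -31.5- -31.0+ -30.5- -29.5+ -29.0- -28.5+ -28.0- -26.5+ -26.0- -25.5+
```

Jaw face is at about -10 mm, just touching, with the torque still at its free level. Next I'll load the springs, aiming for about 3 mm (around 15 N).

Call:
move_arm:
  series: [0,0,0,0,0,4,0,0,0,0,0,0,4,0,0,0,0,0,0,4,0,0,0,0,0,0,0,0,0,0,0,0,0,0,0]

```text
time: 17.88
tcp_pos: [0.5109, -0.2791, 0.0684]
orientation: [1.798, -2.574, -0.009]
force: [-6.3, 2.7, 12.9]
width: 0.0406
```

```bash
python3 mk.py 12|grep -v '\[[0-9]'; python3 gap.py 12;  python3 mk.py 12|grep T
```

```text
17.925 [ 0.5109 -0.2791  0.0684] 0.0409 F [-5.74  2.59 12.69] T [ 0.379  1.334 -0.1  ] [ 0.27   0.671  0.216  2.044 -0.306  0.463 -1.206]
yaw now -110.12 zaxis [-0.0049  0.0037 -1.    ] shift [ 0.7 -1.9  0.4] turnz 69.88
12
   -24 
   -14 -63.0- -62.5+ -62.0- -53.0+ -52.5- -45.5+ -27.5- -25.0+ -24.0- -23.5+
   -1.5 -54.0- -53.5+ -52.5- -52.0+ -48.5- -48.0+ -24.0+
   12 
   22 -64.0- -45.0+ -27.0- -26.0+ -25.5- -25.0+ -24.5- -23.5+
18.075 [ 0.5109 -0.279   0.0684] 0.0405 F [-6.13  1.76 12.61] T [ 0.363  1.326 -0.108] [ 0.27   0.671  0.216  2.044 -0.306  0.463 -1.206]
```

Call:
move_arm:
  series: [0,0,0,0,0,4,0,0,0,0,0,0,4,0,0,0,0,0,0,0,0,0,0,0,0,0,0,0]

```text
time: 18.68
tcp_pos: [0.511, -0.2788, 0.0684]
orientation: [1.615, -2.692, -0.009]
force: [-6.4, 2.5, 13.3]
width: 0.041
```

```bash
python3 mk.py 13|grep -v '\[[0-9]'; python3 gap.py 13
```

```text
18.725 [ 0.511  -0.2788  0.0684] 0.0409 F [-6.04  2.76 13.76] T [ 0.415  1.283 -0.07 ] [ 0.246  0.676  0.251  2.045 -0.355  0.468 -1.298]
yaw now -118.09 zaxis [-0.0047  0.0041 -1.    ] shift [ 0.8 -2.   0.4] turnz 61.91
13
   -24 
   -14 -44.0+ -43.5- -43.0+ -23.5- -23.0+
   -1.5 -48.5- -48.0+ -47.5- -47.0+ -24.0+
   12 -55.5- -44.5+
   22 -25.5- -24.5+
```

View pics/w13.png

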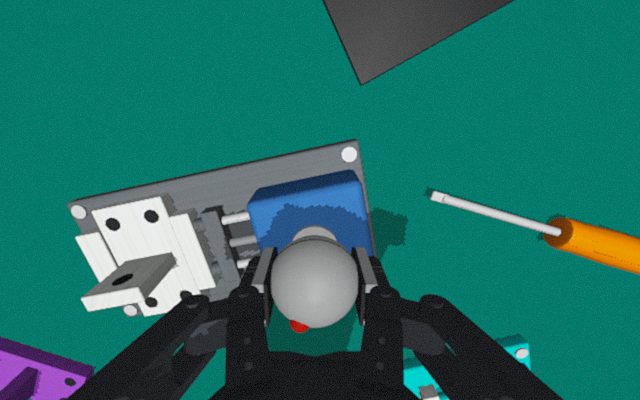

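Call:
move_arm:
  series: [0,0,0,0,0,4,0,0,0,0,0,0,0,0,0,0,0,0,0,0,0]

```text
time: 19.2
tcp_pos: [0.5111, -0.2787, 0.0684]
orientation: [1.52, -2.747, -0.009]
force: [-6.5, 3.4, 13.4]
width: 0.0409
```

Call:
move_arm:
  series: [0,0,0,0,0,0,60,0,0,0,0,0,0,100,0,0,0,0,0,0,100,0,0,0,0,0,0,100,0,0,0,0,0,0,100]

```text
time: 19.82
tcp_pos: [0.5141, -0.2802, 0.0672]
orientation: [1.522, -2.748, 0.0]
force: [0.0, 0.5, 0.3]
width: 0.0856
```

Call:
move_arm:
  series: [0,0,-30,0,0,0,100,0,0,-50,0,0,0,100,0,0,-50,0,0,0,100,0,0,0,0,0,0,100]

```text
time: 20.32
tcp_pos: [0.5165, -0.2819, 0.2013]
orientation: [-1.519, 2.744, -0.011]
force: [0.2, -0.5, -0.3]
width: 0.0853
```

```bash
python3 - <<'E'
from h import *
from workcell import env
s=env.observe();print(s['time'],s['joints'].round(3),s['force'],s['torque'])
plan(s,(.552,-.14,.235),-16)
E
```

```text
20.325 [ 0.136  0.492  0.397  1.974 -0.281  0.72  -1.429] [ 0.22852335 -0.5127754  -0.34709999] [ 0.00978565 -0.03551742  0.01488667]
yaw now -122.08 zaxis [ 0.008  -0.0037 -1.    ] shift [-139.2   45.   -33.9] turnz 73.92
```

Call:
move_arm:
  series: [0,0,-5,0,0,-10,100,0,0,-5,0,0,-10,100,0,0,-5,0,0,-10,100,0,0,-5,0,0,-10,100,0,0,0,0,0,-10,100,0,0,0,0,0,-10,100,0,0,0,0,0,-10,100,0,0,0,0,0,-10,100]

```text
time: 21.32
tcp_pos: [0.5132, -0.2797, 0.2159]
orientation: [-2.935, 1.119, 0.004]
force: [-0.1, -1.2, -0.7]
width: 0.0855
```

Call:
move_arm:
  series: [0,0,0,0,0,-10,100,0,0,0,0,0,-10,100,0,0,0,0,0,-6,100,0,-40,0,0,0,0,100,0,-50,0,0,0,0,100,0,-45,0,0,0,0,100,0,0,0,0,0,0,100,0,0,0,0,0,0,100]

```text
time: 22.32
tcp_pos: [0.5506, -0.1507, 0.2163]
orientation: [3.111, -0.439, -0.003]
force: [0.4, 0.0, 0.1]
width: 0.0855
```

```bash
python3 mj.py 14; python3 gap.py 5b 14
```

```text
22.375 [ 0.5504 -0.1517  0.2165] 0.0856 [0.37 0.1  0.39] [ 0.275  0.429 -0.115  1.976  0.072  0.741 -0.165]
foot/jaws 4318 z 0.0246 jig xy [0.6 0.1] [109.8  90.2] 90.0 ylim [-50.4  54.6]
tab 320 z 0.0659 jig xy [ 0.4 15.5] [ 9.7 35.2] 0.1 ylim [-1.9 32.9]
slide 447 z 0.0252 jig xy [  0.8 -37.4] [15.1 55.4] 89.2 ylim [-43.2 -30.7]
fixed 1107 z 0.0257 jig xy [ 0.9 46.6] [22.7 89.4] 89.8 ylim [35.4 57.8]
yaw now -16.15 zaxis [-1.8e-03 -4.0e-04 -1.0e+00] shift [ -1.3 133.6  16.6] turnz -0.15
5b
   -24 -62.0+ -59.5+ -39.0- -38.5+ -37.5- 29.0- 34.5- 58.0-
   -14 -64.5- -64.0+ -63.5- -63.0+ -62.5- -62.0+ -61.0- -59.5- -59.0+ -39.0- -38.0+ -37.5- 29.0- 34.0+ 57.5-
   -1.5 -64.5- -63.5+ -38.0- 29.0- 58.0-
   12 -64.5- -37.5- 29.0- 34.0+ 58.0-
   22 -39.5- -38.5+ -38.0- 29.0- 34.0+ 34.5- 35.0+ 57.5-
14
   -24 -69.5- -32.0+ -31.0- 58.0-
   -14 -69.5- -56.5+ -32.0- -31.5+ -30.5- 57.5-
   -1.5 -32.5- -32.0+ -31.5- 57.5-
   12 -69.5- -32.5- -32.0+ -31.0- 58.0-
   22 -67.5+ -67.0- -61.0+ -30.5- -30.0+ 58.0-
```

View pics/w14.png

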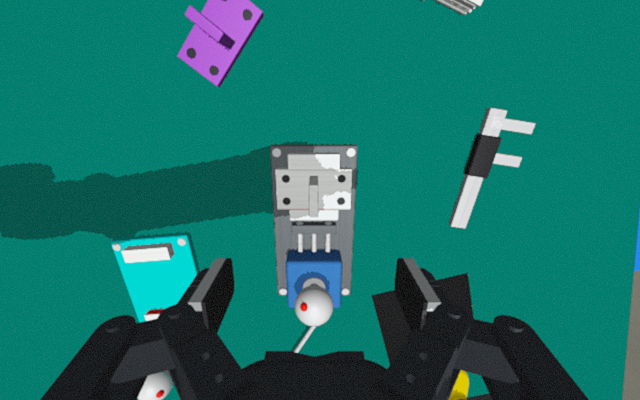

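Bracket is at jig y = 15.5 mm and square. The carriage sits about 4 mm closer to the jaw than when free, which means roughly 20 N. I'll wait a little and check that nothing creeps and the bystanders are unmoved.

Call:
move_arm:
  series: [0,0,-5,0,0,0,100,0,0,0,0,0,0,100,0,0,0,0,0,0,100,0,0,0,0,0,0,100,0,0,0,0,0,0,100,0,0,0,0,0,0,100,0,0,0,0,0,0,100,0,0,0,0,0,0,100]

```text
time: 23.38
tcp_pos: [0.5514, -0.1504, 0.2223]
orientation: [-3.111, 0.439, 0.0]
force: [-0.1, -0.2, 0.2]
width: 0.0856
```

```bash
python3 mj.py 15; python3 gap.py 15; python3 - <<'E'
from h import *
from workcell import optics
for n in('side','scene'):
    f=optics.grab_frame(n);g=pickle.load(open(n+'0.pkl','rb'))
    d=np.abs(f['pixels'].astype(int)-g['pixels']).max(-1)>60
    out=np.hstack([f['pixels'][:,:,::-1]]);out=out.copy();out[d]=(0,0,255);cv2.imwrite(f'pics/diff_{n}.png',out)
f=pickle.load(open('w15.pkl','rb'));crop(f,250,130,130,120,6,'pics/w15c.png')
E
```

```text
23.425 [ 0.5513 -0.1504  0.2223] 0.0856 [ 0.69 -0.47  0.02] [ 0.275  0.422 -0.117  1.971  0.07   0.752 -0.164]
foot/jaws 4125 z 0.0245 jig xy [ 0.7 -0.1] [109.6  90. ] 89.8 ylim [-50.4  54.3]
tab 298 z 0.0662 jig xy [ 0.4 15.4] [ 9.6 35.9] 0.0 ylim [-2.4 32.9]
slide 412 z 0.0252 jig xy [  1.2 -38.3] [55.1 16.1] 0.6 ylim [-44.6 -30.5]
fixed 1063 z 0.0258 jig xy [ 0.8 46.5] [88.5 22.9] 0.0 ylim [35.7 57.8]
yaw now -16.05 zaxis [-1.e-04 -0.e+00 -1.e+00] shift [ -2.  135.1  22.3] turnz -0.05
15
   -24 -31.5-
   -14 -69.5- -67.5+ -67.0- -55.5+ -54.0+ -31.5- -31.0+ -30.5- -30.0+ -27.5- -27.0+ 57.0- 57.5+ 58.0-
   -1.5 -69.0- -68.5+ -68.0- -66.5- -66.0+ -32.0-
   12 -69.5- -30.5- -30.0+ -29.5- -29.0+
   22 -69.5- -62.0- -60.0- -57.5- -51.5- -50.0- -49.5+ -29.0- -28.5+
```

View pics/diff_side.png

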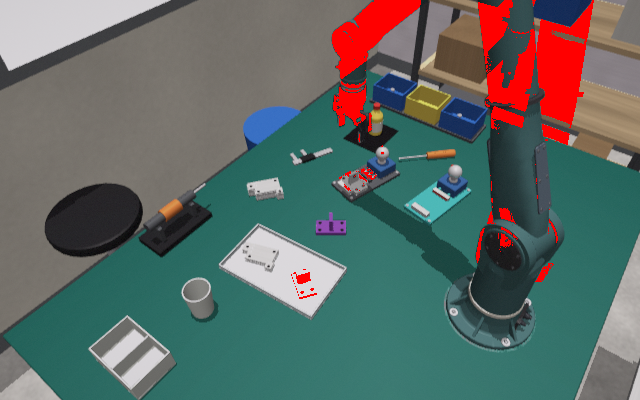

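View pics/w15c.png

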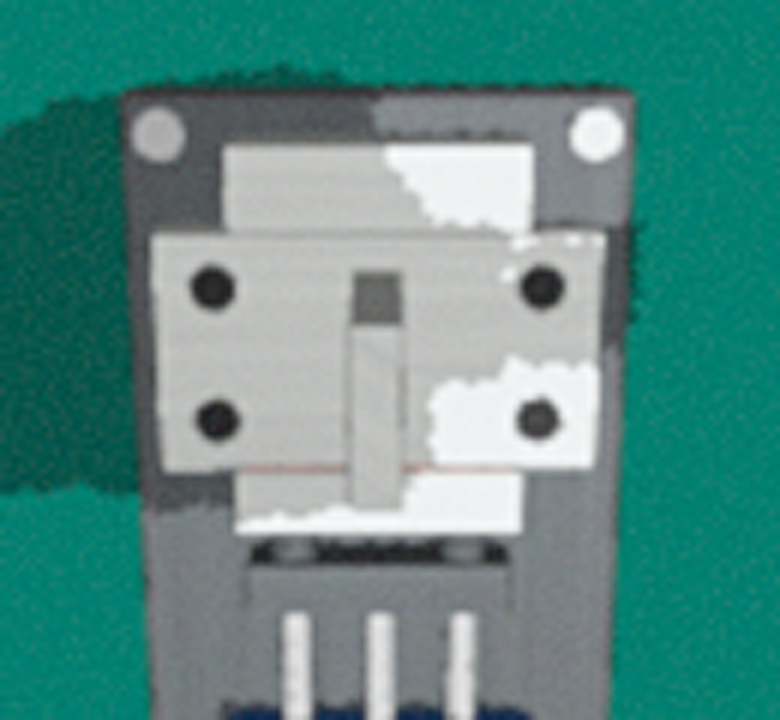

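Clamped square with no gap at either jaw, no creep, and only the bracket, jaw and arm changed in the view. Handing in.

```bash
python3 -c "
from workcell import order
print(order.close_job())"
```

```text
the job is handed in; nothing more can be done
None
```

The bracket is clamped in the blue fixture and the job is handed in at about 23.5 s; no verdict was reported.

I took the bracket from the tray by its tab, set it flat on the bed between the jaws, and released it. I then gripped the ball knob once and turned it about 186° clockwise in steps before letting go.

**Last checks:**
- **Position:** the bracket is at x ≈ 0.4 mm, y ≈ 15.4 mm in the fixture's frame. It lies flat, is square within about 0.2°, and touches both jaws.
- **Clamping force:** I judged this from the geometry only. The jaw springs are compressed about 3.5–4 mm, which means roughly 17–20 N, between the 8 N and 45 N limits. The reading did not change over about a second after release, within the measurement's noise.
- **Rest of the bench:** comparing the side camera's view with the start shows no other item moved. The gripper is open and clear of everything.

**Disagreements:**
- The wrist torque about the vertical did not rise as the jaw clamped, and its sign was opposite to what I expected, so I did not use it to judge the force.
- The gripper read 41 mm on the 44 mm ball, but the knob turned without slipping.

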